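# Hold the photometer shutter open at the mark

### The arm

A 7-joint arm with a two-finger parallel gripper is mounted at the origin on the work surface. World frame = base frame: x ahead of the robot, y to its left, z up, the work surface at z = 0. Lengths are in m, angles in rad, forces in N, time in s.
With the tool pointing down it reaches from about 0.425 to 0.825 m from the base axis. Payload 3.6 kg.
Tool frame: the origin (TCP) lies between the finger pads; the fingertips stand 19 mm ahead of it and the grasp point (between the pads) is the TCP (tcp_to_tips is the distance from the TCP to the fingertips, in m); z points along the fingers, y is the line along which they close (so a half turn about z gives the same grasp; the last joint's range is limited). The gripper opens to 93 mm and grips with 3 to 60 N. Pads are 15 mm wide; open, the fingers measure 128 mm over their backs; the gripper's body (75 mm by 188 mm) begins 65 mm behind the grasp point.
Start: joints at [-1.343, 0.615, -0.013, 1.423, 0.008, 1.103, -0.04], TCP at [0.163, 0.629, 0.238] pointing down, gripper open.
Joint ranges: [-3.12, 3.12], [-0.3, 2.06], [-1.34, 1.32], [0.26, 2.42], [-1.36, 4.5], [0.01, 1.98], [-2.84, 2.84]. Speed limits (rad/s): [2.79, 2.79, 3.14, 3.14, 3.14, 3.14, 3.14].

### API

Orientations are given as a 3x3 rotation matrix whose columns are the frame's x, y, z axes.
In Python, from station import * gives the robot as it stands.
- The arm moves only by the tool carry_out, never from a script. Its argument "commands" is a list of rows, each an object with "translation": the shift along the tool's x, y, z in cm, a list of three; "rot": the turn, a rotation vector about the tool's x, y, z in rad, a list of three; "jaw": the closure, from -1 (fully open) to 1 (shut). A call has 1 to 20 rows; each row is the pose to reach, as a shift and turn from the pose commanded when the call began, along the tool's axes at that moment; what a row does not reach only later rows make up. A row lasts 1/10 s, in which the tool goes at most 50 mm and 8.59 degrees, less where a joint would pass 70% of its speed; a pose out of reach is approached as far as the arm can. A call with a gripper value outside its range is refused whole. The fingers move at their own pace and stop on an object; the grip force is fixed at half the most. Time passes only in rows, so rows that repeat a pose let the fingers close. It gives the time, the measured TCP pose, the force, the opening and the grip force at its end, in the units of the state.
- get_state(): the state, without advancing time (a new reading comes with each control period).
- camera(name): name is "side" or "top" or "wrist"; returns a dict with "pixels" (384x512x3 uint8, blue, green, red), "mtx" (3x3 intrinsics, pixels), "distortion" ([k1, k2, p1, p2, k3] as OpenCV has them; the pictures are not rectified), "xyz" and "attitude" of the camera in the world. Camera axes: x right, y up, looking along -z (the intrinsics and any distortion apply to the point x, -y, -z); pixel columns grow to the right and rows downward; lengths in m; the calibration is good to about 2 mm. A picture is of the moment at which its call begins. There is no depth.
- hand_in(): hands the job in; it is judged then, once.
The state is a dict: "clock": time; "joints": joint angles; "qvel": joint speeds; "joint_torque": joint torques, N m; "ee_pos": TCP position; "tcp_rot": TCP orientation; "ft_force": force on the tool from outside, world axes, zero at the start; "torque": the same for the moment, N m; "gripper_width": opening from 0.0 (shut) to 1.0 (fully open); "grasp_force": force on a finger pad.
Only numpy, scipy, OpenCV 4.12 (cv2) and the standard library are available. Lean on these libraries where they do the work, as an engineer would, in place of code of your own. Each camera call takes 0.05 s, during which the arm holds its last target. There are 200 camera calls.

### The job

Take a reading on the bench photometer: press its round key, then its square key, then its narrow bar-shaped key, one at a time, each well down and let up again before the next, with the shutter slide still home. Then grip the upright tab of the spring-return shutter slide, pull it out until its pointer lines up with the pointer of the metal index clip beside the track, and keep it there: finish while still holding the slide at the mark, because it springs back if let go. Leave the beaker, the tube rack and the wash bottle where they are.

Things in the scene. Friction and masses are not known exactly. Their poses are not given: they have to be found in the camera images.
- photometer: White bench photometer, fixed. Origin on the bench under the middle of its flat front apron; x to its back, y to its left, z up. Apron 180 (x) by 260 (y) mm, top 30 mm above the bench. Behind it, from x = 90 mm, the housing: 160 mm deep, 260 wide, 100 high. The shutter track runs along x at y = -80 mm; the keys are at x = 0, y = 0, 46 and 92 mm. Turned up to 0.35 rad.
- key_round_top (a point): Spring key on the apron, grey plastic like the others; 6 mm travel, 1.5 N to start, 5 N fully down, springs back. The three stand in a row, 46 mm apart, in any order. This point: centre of its upper face, 48 mm above the bench when up; moves with the key. Round cap, 26 mm across.
- key_square_top (a point): Spring key on the apron, grey plastic like the others; 6 mm travel, 1.5 N to start, 5 N fully down, springs back. The three stand in a row, 46 mm apart, in any order. This point: centre of its upper face, 48 mm above the bench when up; moves with the key. Square cap, 23 by 23 mm.
- key_bar_top (a point): Spring key on the apron, grey plastic like the others; 6 mm travel, 1.5 N to start, 5 N fully down, springs back. The three stand in a row, 46 mm apart, in any order. This point: centre of its upper face, 48 mm above the bench when up; moves with the key. Narrow bar cap, 36 mm along the photometer's x by 13 mm along its y.
- key_round (a joint): Travel of this key in m: 0 up, 0.006 fully down; it counts as pressed from 0.004.
- key_square (a joint): Travel of this key in m: 0 up, 0.006 fully down; it counts as pressed from 0.004.
- key_bar (a joint): Travel of this key in m: 0 up, 0.006 fully down; it counts as pressed from 0.004.
- shutter: Slide: flat aluminium tongue 34 mm wide, top 39 mm above the bench, with a black upright tab at its front end: 14 mm (x) by 30 mm (y), top 79 mm above the bench. Origin under the tab's centre, 31 mm above the bench; axes as the photometer's. Slides along the photometer's -x, 0 to 105 mm; home at x = 35 mm there, 55 mm before the housing. Spring pulls it home: 4 N there, 0.7 N more per 10 mm.
- shutter_grip (a point): On the tab's axis, 61 mm above the bench: a height to grip. The tab can be gripped from above over its 14 mm (fingers before and behind) or over its 30 mm.
- shutter_pointer (a point): Tip of the small aluminium pointer nose that sticks out sideways (-y of the photometer) from the foot of the tab, 29 mm from the tab's centre line and at the same x as the tab's centre, 36 mm above the bench. Moves with the slide.
- mark_tip (a point): Pointer tip of the aluminium index clip (12 by 14 mm, 12 high, fixed on the apron beside the track, outer side), 36 mm above the bench, axes as the photometer's. Its place along the track differs each time; the slide is right when shutter_pointer and this tip have the same x in the photometer's frame (a pull of 45 to 80 mm from home).
- beaker: Bystander, loose, to be left where it is. Open glass beaker, 68 mm across, 85 mm high, to the photometer's left (+y). Origin: centre of its underside.
- tube_rack: Bystander, loose, to be left where it is. Blue tube rack, 90 by 160 mm, 45 mm high, with capped white tubes up to 95 mm high, to the photometer's right (-y). Origin: centre of its underside.
- wash_bottle: Bystander, loose, to be left where it is. Capped clear bottle, 60 mm across, 150 mm high, to the photometer's left and farther back. Origin: centre of its underside.

How it is judged:
By the outcome, as a careful person would: the job done as asked, in the order asked, and still so for the second after the job is handed in, while the arm keeps its last pose, push and grip.
It also fails if it takes over 54 s, if anything falls off the work surface, if the arm or the gripper's body presses on something with over 40 N, if the wrist force passes 120 N, or if a joint passes its speed limit or range.

## Working session

There is one attempt and no reset: what is moved stays moved. The work goes in short steps, Python scripts to look and compute and a tool call to move; the robot and the scene stay as the last step left them, time stands still between calls to the robot, and variables do not carry over. Pictures are saved under pics/ and viewed, at most 10 in all, crops included, and the job is handed in when it is done.

Besides the shell and the picture viewer there is one more tool, called after "Request:" as name([rows], argument=value, ...), one row to a line, values as JSON. carry_out: Moves the arm, as the interface text tells. Its arguments: {"type":"object","properties":{"commands":{"type":"array"}},"required":["commands"]}

```bash
mkdir -p pics; ls; cat > h.py <<'E'
import numpy as np, cv2
from station import *
def snap(n,f):
    c=camera(n); cv2.imwrite('pics/'+f,np.array(c['pixels'],np.uint8)); 
    np.savez('pics/'+f[:-4],mtx=c['mtx'],d=c['distortion'],xyz=c['xyz'],att=c['attitude'])
    return c
def toworld(f,px,z):
    c=np.load('pics/'+f+'.npz'); out=[]
    u=cv2.undistortPoints(np.array(px,float).reshape(-1,1,2),c['mtx'],c['d']).reshape(-1,2)
    R=c['att']
    for (x,y),zz in zip(u,np.broadcast_to(z,len(u))):
        d=R@np.array([x,-y,-1.]); out.append(c['xyz']+d*(zz-c['xyz'][2])/d[2])
    return np.array(out)
def topix(f,P):
    c=np.load('pics/'+f+'.npz'); p=(np.array(P)-c['xyz'])@c['att']*[1,-1,-1]
    return cv2.projectPoints(p.reshape(-1,1,3),np.zeros(3),np.zeros(3),c['mtx'],c['d'])[0].reshape(-1,2)
E
python3 - <<'E'
from h import *
np.set_printoptions(precision=4,suppress=True)
for n in ('top','side'):
    c=snap(n,n+'1.png'); print(n,c['xyz'],np.array(c['attitude']).tolist(),np.array(c['mtx']).tolist())
print(get_state())
E
```

```text
pics
top [0.3864 0.0169 1.009 ] [[0.09627938157654253, 0.9706993637731444, -0.22016590529337535], [-0.9953512803506613, 0.09444352574723122, -0.018874563537502453], [0.0024717175278879673, 0.2209596470282415, 0.9752798188200235]] [[451.4561503991079, 0.0, 261.6635556842272], [0.0, 451.4561503991079, 196.72026015256913], [0.0, 0.0, 1.0]]
side [0.392  0.7877 0.9477] [[-0.973058657678563, 0.16328703334129188, -0.16277037033622863], [-0.23021386800542396, -0.7266593745542287, 0.6472771650154504], [-0.01258664747954927, 0.6673106458876984, 0.7446731351339113]] [[466.20179365598096, 0.0, 249.46819358495836], [0.0, 466.20179365598096, 194.7116392834041], [0.0, 0.0, 1.0]]
{'clock': 0.1, 'joints': array([-1.3435,  0.6158, -0.0126,  1.4247,  0.0081,  1.1034, -0.0404]), 'qvel': array([-0.0008, -0.0023, -0.0006, -0.0051,  0.0019,  0.0004,  0.0005]), 'joint_torque': array([  0.0014, -46.0045,   0.2101, -16.6244,  -0.0612,   0.017 ,
         0.0001]), 'ee_pos': array([0.163 , 0.6285, 0.2366]), 'tcp_rot': array([[-0.968 ,  0.251 , -0.0006],
       [ 0.251 ,  0.968 , -0.0023],
       [-0.    , -0.0023, -1.    ]]), 'ft_force': array([-0.0963,  0.1004, -0.2642]), 'torque': array([-0.0057, -0.0303, -0.0017]), 'grasp_force': 0.0, 'gripper_width': 1.0003434338205428}
```

View pics/top1.png

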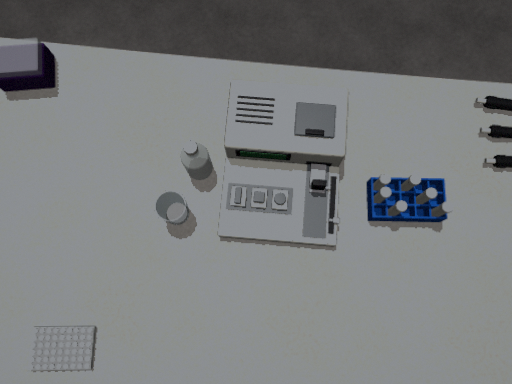

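The top view shows the photometer at about (285,165). Its keys, from left to right, are bar (238,196), square (260,197) and round (280,199). The tab is near (319,184), the index clip near (335,220), the beaker at (172,207), the bottle at (196,160) and the rack at (405,200).

```bash
python3 - <<'E'
from h import *
i=cv2.imread('pics/top1.png'); cv2.imwrite('pics/top1c.png',cv2.resize(i[155:249,214:346],None,fx=6,fy=6,interpolation=cv2.INTER_CUBIC))
E
```

```text
(no output)
```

View pics/top1c.png

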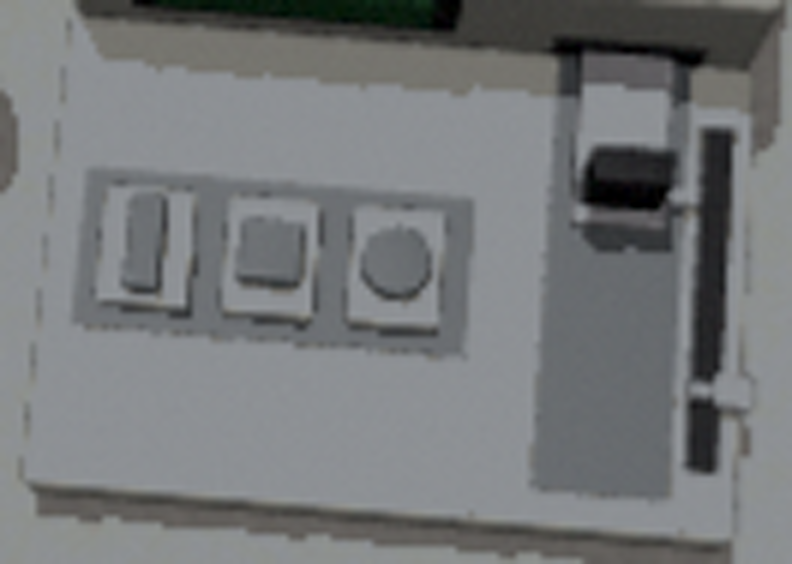

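The crop shows, in crop pixels, the key tops at bar (145,241), square (271,251) and round (398,261). The apron front corners are at (27,484) and (733,540), the shutter pointer tip is near (690,198), and the clip tip is near (692,389).

```bash
python3 - <<'E'
from h import *
from scipy.optimize import least_squares
np.set_printoptions(precision=4,suppress=True)
cr=np.array([[145,241],[271,251],[398,261],[27,484],[733,540]],float)
px=(cr+.5)/6-.5+[214,155]
L=np.array([[0,.092,.048],[0,.046,.048],[0,0,.048],[-.09,.13,.03],[-.09,-.13,.03]])
def T(p,L):
    c,s=np.cos(p[2]),np.sin(p[2]); return np.array(L)@np.array([[c,s,0],[-s,c,0],[0,0,1]])+[p[0],p[1],0]
r=least_squares(lambda p:(topix('top1',T(p,L))-px).ravel(),[.5,0,0]); print(r.x,r.fun)
p=r.x; np.save('pose.npy',p)
m=toworld('top1',(np.array([[690,198],[692,389]])+.5)/6-.5+[214,155],.036)
c,s=np.cos(p[2]),np.sin(p[2]); print('local tips',(m[:,:2]-p[:2])@np.array([[c,-s],[s,c]]))
print(T(p,[[0,0,.048],[0,.046,.048],[0,.092,.048],[.035,-.08,.061],[.035,-.109,.036]]))
E
```

```text
[ 0.6045 -0.0043  0.0189] [ 0.0975 -0.0294  0.0919 -0.094  -0.0533 -0.1566 -0.8992  0.1231  0.7591
  0.102 ]
local tips [[ 0.0346 -0.1064]
 [-0.0369 -0.1104]]
[[ 0.6045 -0.0043  0.048 ]
 [ 0.6036  0.0417  0.048 ]
 [ 0.6028  0.0877  0.048 ]
 [ 0.641  -0.0836  0.061 ]
 [ 0.6416 -0.1126  0.036 ]]
```

Request:
carry_out([
  {"translation": [-58.6, -50.2, 3.5], "rot": [0, 0, 1.3], "jaw": 1},
  {"translation": [-58.6, -50.2, 3.5], "rot": [0, 0, 1.3], "jaw": 1},
  {"translation": [-58.6, -50.2, 3.5], "rot": [0, 0, 1.3], "jaw": 1},
  {"translation": [-58.6, -50.2, 3.5], "rot": [0, 0, 1.3], "jaw": 1},
  {"translation": [-58.6, -50.2, 3.5], "rot": [0, 0, 1.3], "jaw": 1},
  {"translation": [-58.6, -50.2, 3.5], "rot": [0, 0, 1.3], "jaw": 1},
  {"translation": [-58.6, -50.2, 3.5], "rot": [0, 0, 1.3], "jaw": 1},
  {"translation": [-58.6, -50.2, 3.5], "rot": [0, 0, 1.3], "jaw": 1},
  {"translation": [-58.6, -50.2, 3.5], "rot": [0, 0, 1.3], "jaw": 1},
  {"translation": [-58.6, -50.2, 3.5], "rot": [0, 0, 1.3], "jaw": 1},
  {"translation": [-58.6, -50.2, 3.5], "rot": [0, 0, 1.3], "jaw": 1},
  {"translation": [-58.6, -50.2, 3.5], "rot": [0, 0, 1.3], "jaw": 1},
  {"translation": [-58.6, -50.2, 3.5], "rot": [0, 0, 1.3], "jaw": 1},
  {"translation": [-58.6, -50.2, 3.5], "rot": [0, 0, 1.3], "jaw": 1},
  {"translation": [-58.6, -50.2, 3.5], "rot": [0, 0, 1.3], "jaw": 1},
  {"translation": [-58.6, -50.2, 3.5], "rot": [0, 0, 1.3], "jaw": 1},
  {"translation": [-58.6, -50.2, 3.5], "rot": [0, 0, 1.3], "jaw": 1},
  {"translation": [-58.6, -50.2, 3.5], "rot": [0, 0, 1.3], "jaw": 1},
  {"translation": [-58.6, -50.2, 3.5], "rot": [0, 0, 1.3], "jaw": 1},
  {"translation": [-58.6, -50.2, 3.5], "rot": [0, 0, 1.3], "jaw": 1},
])

```text
clock: 2.1
ee_pos: [0.6038, -0.0016, 0.2027]
tcp_rot: [[-0.02, 1.0, -0.001], [1.0, 0.02, 0.001], [0.001, -0.001, -1.0]]
ft_force: [-0.2, -0.8, 0.9]
gripper_width: 0.004
grasp_force: 0.0
```

```bash
python3 - <<'E'
from h import *
np.set_printoptions(precision=4,suppress=True)
c=snap('wrist','w1.png'); i=cv2.imread('pics/w1.png'); cv2.imwrite('pics/w1b.png',cv2.resize(i,(800,600),interpolation=cv2.INTER_CUBIC))
s=get_state(); print(s['clock'],s['ee_pos'],s['tcp_rot'],s['gripper_width'],c['xyz'])
p=np.load('pose.npy'); 
E
```

```text
2.15 [ 0.6039 -0.0019  0.2027] [[-0.0199  0.9998 -0.0004]
 [ 0.9998  0.0199  0.001 ]
 [ 0.001  -0.0004 -1.    ]] 0.0042550716577104295 [0.6014 0.0795 0.3503]
```

View pics/w1b.png

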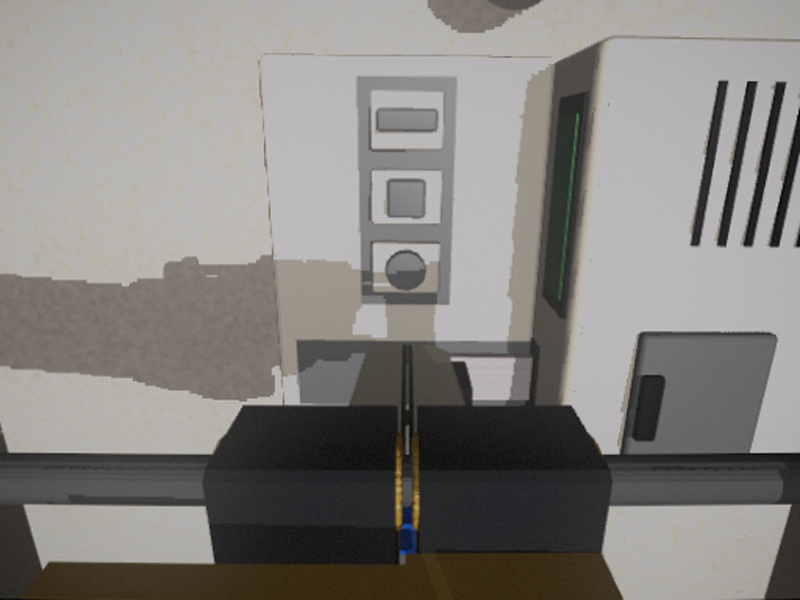

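The wrist view shows the key tops at round (405,270), square (406,198) and bar (407,119), with the image scaled by 1.5625.

```bash
python3 - <<'E'
from h import *
np.set_printoptions(precision=4,suppress=True)
px=(np.array([[405,269],[406,198],[407,119]])+.5)/1.5625-.5
w=toworld('w1',px,.048); print(w)
E
```

```text
[[ 0.6014 -0.0023  0.048 ]
 [ 0.6012  0.0425  0.048 ]
 [ 0.601   0.0883  0.048 ]]
```

Request:
carry_out([
  {"translation": [0, 0.1, 5], "rot": [0, 0, 0], "jaw": 1},
  {"translation": [0, 0.1, 10], "rot": [0, 0, 0], "jaw": 1},
  {"translation": [0, 0.1, 12.5], "rot": [0, 0, 0], "jaw": 1},
  {"translation": [0, 0.1, 13], "rot": [0, 0, 0], "jaw": 1},
  {"translation": [0, 0.1, 13.4], "rot": [0, 0, 0], "jaw": 1},
  {"translation": [0, 0.1, 13.8], "rot": [0, 0, 0], "jaw": 1},
  {"translation": [0, 0.1, 14.1], "rot": [0, 0, 0], "jaw": 1},
  {"translation": [0, 0.1, 14.2], "rot": [0, 0, 0], "jaw": 1},
  {"translation": [0, 0.1, 14.2], "rot": [0, 0, 0], "jaw": 1},
  {"translation": [0, 0.1, 14.2], "rot": [0, 0, 0], "jaw": 1},
])

```text
clock: 3.15
ee_pos: [0.6067, -0.0036, 0.0618]
tcp_rot: [[-0.017, 1.0, 0.003], [1.0, 0.017, 0.0], [0.0, 0.003, -1.0]]
ft_force: [0.8, 0.3, 3.6]
gripper_width: 0.006
grasp_force: 2.3
```

Request:
carry_out([
  {"translation": [0, 0, 0.12], "rot": [0, 0, 0], "jaw": 1},
  {"translation": [0, 0, 0.15], "rot": [0, 0, 0], "jaw": 1},
  {"translation": [0, 0, 0.15], "rot": [0, 0, 0], "jaw": 1},
])

```text
clock: 3.45
ee_pos: [0.6067, -0.0037, 0.0613]
tcp_rot: [[-0.017, 1.0, 0.003], [1.0, 0.017, 0.001], [0.001, 0.003, -1.0]]
ft_force: [-0.9, 2.0, 12.7]
gripper_width: 0.007
grasp_force: 6.1
```

Request:
carry_out([
  {"translation": [0, 0, -1], "rot": [0, 0, 0], "jaw": 1},
  {"translation": [0, 0, -2.5], "rot": [0, 0, 0], "jaw": 1},
  {"translation": [0, 0, -2.5], "rot": [0, 0, 0], "jaw": 1},
  {"translation": [0, 0, -2.5], "rot": [0, 0, 0], "jaw": 1},
  {"translation": [4.6, -0.3, -2.5], "rot": [0, 0, 0], "jaw": 1},
  {"translation": [4.6, -0.3, -2.5], "rot": [0, 0, 0], "jaw": 1},
  {"translation": [4.6, -0.3, -2.5], "rot": [0, 0, 0], "jaw": 1},
  {"translation": [4.6, -0.3, -2.5], "rot": [0, 0, 0], "jaw": 1},
])

```text
clock: 4.25
ee_pos: [0.6011, 0.0411, 0.0836]
tcp_rot: [[-0.016, 1.0, -0.001], [1.0, 0.016, -0.001], [-0.001, -0.001, -1.0]]
ft_force: [0.1, -0.5, 1.0]
gripper_width: 0.008
grasp_force: 0.0
```

Request:
carry_out([
  {"translation": [0, 0.1, 1.2], "rot": [0, 0, 0], "jaw": 1},
  {"translation": [0, 0.1, 1.7], "rot": [0, 0, 0], "jaw": 1},
  {"translation": [0, 0.1, 2.1], "rot": [0, 0, 0], "jaw": 1},
  {"translation": [0, 0.1, 2.4], "rot": [0, 0, 0], "jaw": 1},
  {"translation": [0, 0.1, 2.5], "rot": [0, 0, 0], "jaw": 1},
  {"translation": [0, 0.1, 2.5], "rot": [0, 0, 0], "jaw": 1},
  {"translation": [0, 0.1, 2.5], "rot": [0, 0, 0], "jaw": 1},
])

```text
clock: 4.95
ee_pos: [0.6022, 0.0407, 0.0612]
tcp_rot: [[-0.016, 1.0, -0.001], [1.0, 0.016, -0.0], [-0.0, -0.001, -1.0]]
ft_force: [-4.3, -1.9, 14.1]
gripper_width: 0.005
grasp_force: 7.0
```

Request:
carry_out([
  {"translation": [0, 0, -1], "rot": [0, 0, 0], "jaw": 1},
  {"translation": [0, 0, -2.5], "rot": [0, 0, 0], "jaw": 1},
  {"translation": [0, 0, -2.5], "rot": [0, 0, 0], "jaw": 1},
  {"translation": [0, 0, -2.5], "rot": [0, 0, 0], "jaw": 1},
  {"translation": [4.6, 0, -2.5], "rot": [0, 0, 0], "jaw": 1},
  {"translation": [4.6, 0, -2.5], "rot": [0, 0, 0], "jaw": 1},
  {"translation": [4.6, 0, -2.5], "rot": [0, 0, 0], "jaw": 1},
  {"translation": [4.6, 0, -2.5], "rot": [0, 0, 0], "jaw": 1},
])

```text
clock: 5.75
ee_pos: [0.6015, 0.0873, 0.0836]
tcp_rot: [[-0.017, 1.0, -0.001], [1.0, 0.017, -0.001], [-0.001, -0.001, -1.0]]
ft_force: [0.0, -0.5, 0.1]
gripper_width: 0.004
grasp_force: 0.0
```

Request:
carry_out([
  {"translation": [0, 0, 1.2], "rot": [0, 0, 0], "jaw": 1},
  {"translation": [0, 0, 1.7], "rot": [0, 0, 0], "jaw": 1},
  {"translation": [0, 0, 2.1], "rot": [0, 0, 0], "jaw": 1},
  {"translation": [0, 0, 2.4], "rot": [0, 0, 0], "jaw": 1},
  {"translation": [0, 0, 2.5], "rot": [0, 0, 0], "jaw": 1},
  {"translation": [0, 0, 2.5], "rot": [0, 0, 0], "jaw": 1},
  {"translation": [0, 0, 2.5], "rot": [0, 0, 0], "jaw": 1},
])

```text
clock: 6.45
ee_pos: [0.6013, 0.0867, 0.0612]
tcp_rot: [[-0.016, 1.0, -0.001], [1.0, 0.016, -0.0], [-0.0, -0.001, -1.0]]
ft_force: [-5.0, -1.4, 15.0]
gripper_width: 0.004
grasp_force: 7.1
```

Request:
carry_out([
  {"translation": [0, 0, -1], "rot": [0, 0, 0], "jaw": 1},
  {"translation": [0, 0, -5], "rot": [0, 0, 0], "jaw": 1},
  {"translation": [0, 0, -10], "rot": [0, 0, 0], "jaw": 0.14},
  {"translation": [0, 0, -14], "rot": [0, 0, 0], "jaw": 0.14},
  {"translation": [-25, 0, -14], "rot": [0, 0, 0], "jaw": 0.14},
  {"translation": [-25, 0, -14], "rot": [0, 0, 0], "jaw": 0.14},
  {"translation": [-25, 0, -14], "rot": [0, 0, 0], "jaw": 0.14},
  {"translation": [-25, 0, -14], "rot": [0, 0, 0], "jaw": 0.14},
  {"translation": [-25, 0, -14], "rot": [0, 0, 0], "jaw": 0.14},
  {"translation": [-25, 0, -14], "rot": [0, 0, 0], "jaw": 0.14},
  {"translation": [-25, 0, -14], "rot": [0, 0, 0], "jaw": 0.14},
  {"translation": [-25, 0, -14], "rot": [0, 0, 0], "jaw": 0.14},
  {"translation": [-25, 0, -14], "rot": [0, 0, 0], "jaw": 0.14},
])

```text
clock: 7.75
ee_pos: [0.6065, -0.1593, 0.1988]
tcp_rot: [[-0.021, 1.0, -0.0], [1.0, 0.021, 0.002], [0.002, -0.0, -1.0]]
ft_force: [-0.3, -0.5, -0.3]
gripper_width: 0.436
grasp_force: 0.0
```

```bash
python3 - <<'E'
from h import *
np.set_printoptions(precision=4,suppress=True)
c=snap('wrist','w2.png'); i=cv2.imread('pics/w2.png'); cv2.imwrite('pics/w2b.png',cv2.resize(i,(800,600),interpolation=cv2.INTER_CUBIC))
s=get_state(); print(s['clock'],s['ee_pos'],s['tcp_rot'],s['gripper_width'],c['xyz'])
E
```

```text
7.8 [ 0.6065 -0.1595  0.199 ] [[-0.0204  0.9998 -0.0001]
 [ 0.9998  0.0204  0.0012]
 [ 0.0012 -0.0001 -1.    ]] 0.4295861857411472 [ 0.604  -0.0783  0.3465]
```

View pics/w2b.png

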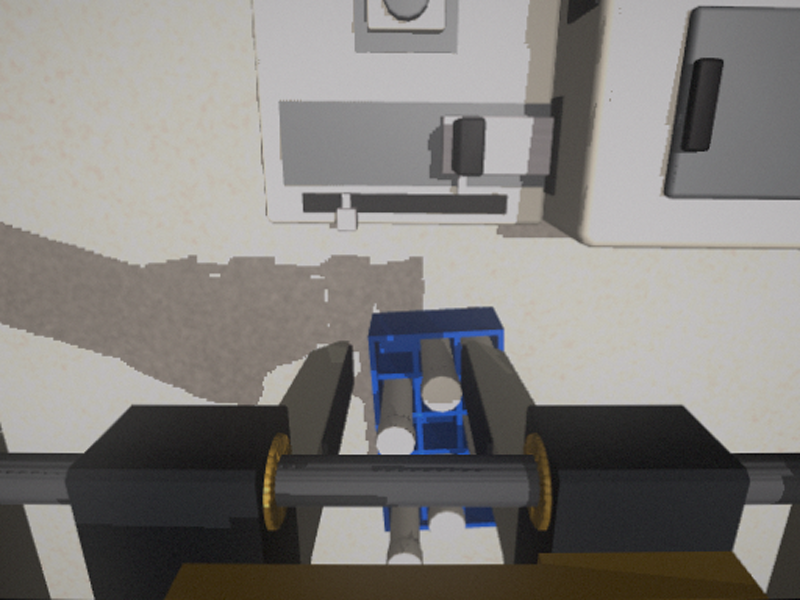

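The view shows the tab top at about (471,146), the shutter pointer at about (462,190) and the clip pointer at about (346,197). I'll enlarge this area.

```bash
python3 - <<'E'
from h import *
i=cv2.imread('pics/w2.png'); cv2.imwrite('pics/w2c.png',cv2.resize(i[68:156,205:325],None,fx=6,fy=6,interpolation=cv2.INTER_CUBIC))
E
```

```text
(no output)
```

View pics/w2c.png

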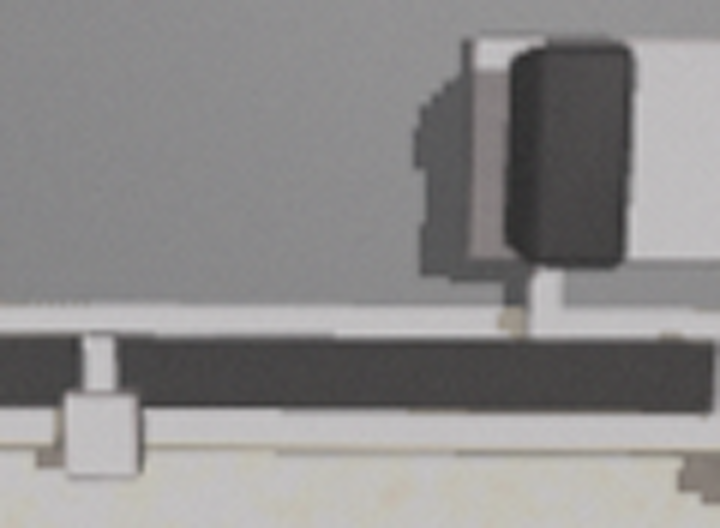

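In the crop, the shutter pointer tip is at (545,336), the clip tip at (98,336) and the tab top centre at (586,155).

```bash
python3 - <<'E'
from h import *
np.set_printoptions(precision=4,suppress=True)
px=(np.array([[545,336],[98,336],[586,155]])+.5)/6-.5+[205,68]
w=toworld('w2',px,[.036,.036,.079]); print(w)
p=np.load('pose.npy'); u=np.array([np.cos(p[2]),np.sin(p[2])]); print('pull',(w[0]-w[1])[:2]@u, (w[1,:2]-p[:2])@u)
s=get_state();print((w[2]-s['ee_pos'])@s['tcp_rot']*100)
E
```

```text
[[ 0.6389 -0.1126  0.036 ]
 [ 0.5662 -0.114   0.036 ]
 [ 0.6384 -0.0833  0.079 ]]
pull 0.07264796867106246 -0.040356427158421616
[ 7.5401  3.3431 12.0057]
```

Request:
carry_out([
  {"translation": [7.5, 3.3, 0], "rot": [0, 0, 0], "jaw": 0.14},
  {"translation": [7.5, 3.3, 0], "rot": [0, 0, 0], "jaw": 0.14},
  {"translation": [7.5, 3.3, 4], "rot": [0, 0, 0], "jaw": 0.14},
  {"translation": [7.5, 3.3, 8], "rot": [0, 0, 0], "jaw": 0.14},
  {"translation": [7.5, 3.3, 8], "rot": [0, 0, 0], "jaw": 0.14},
  {"translation": [7.5, 3.3, 8], "rot": [0, 0, 0], "jaw": 0.14},
  {"translation": [7.5, 3.3, 8], "rot": [0, 0, 0], "jaw": 0.14},
])

```text
clock: 8.5
ee_pos: [0.6394, -0.0867, 0.1216]
tcp_rot: [[-0.017, 1.0, 0.004], [1.0, 0.017, -0.001], [-0.001, 0.004, -1.0]]
ft_force: [0.5, -0.7, 0.7]
gripper_width: 0.43
grasp_force: 0.0
```

Request:
carry_out([
  {"translation": [0.3, -0.1, 2], "rot": [0, 0, 0], "jaw": 0.14},
  {"translation": [0.3, -0.1, 4], "rot": [0, 0, 0], "jaw": 0.14},
  {"translation": [0.3, -0.1, 5.9], "rot": [0, 0, 0], "jaw": 0.14},
  {"translation": [0.3, -0.1, 5.9], "rot": [0, 0, 0], "jaw": 0.14},
  {"translation": [0.3, -0.1, 5.9], "rot": [0, 0, 0], "jaw": 0.14},
  {"translation": [0.3, -0.1, 5.9], "rot": [0, 0, 0], "jaw": 0.14},
])

```text
clock: 9.1
ee_pos: [0.6382, -0.0839, 0.0624]
tcp_rot: [[-0.017, 1.0, 0.004], [1.0, 0.017, -0.001], [-0.001, 0.004, -1.0]]
ft_force: [0.7, 0.3, -0.2]
gripper_width: 0.43
grasp_force: 0.0
```

Request:
carry_out([
  {"translation": [0, 0, 0], "rot": [0, 0, 0], "jaw": 1},
  {"translation": [0, 0, 0], "rot": [0, 0, 0], "jaw": 1},
  {"translation": [0, 0, 0], "rot": [0, 0, 0], "jaw": 1},
  {"translation": [0, 0, 0], "rot": [0, 0, 0], "jaw": 1},
  {"translation": [0, 0, 0], "rot": [0, 0, 0], "jaw": 1},
  {"translation": [0, 0, 0], "rot": [0, 0, 0], "jaw": 1},
  {"translation": [0, 0, 0], "rot": [0, 0, 0], "jaw": 1},
  {"translation": [0, 0, 0], "rot": [0, 0, 0], "jaw": 1},
])

```text
clock: 9.9
ee_pos: [0.6377, -0.0834, 0.0605]
tcp_rot: [[-0.017, 1.0, 0.002], [1.0, 0.017, -0.0], [-0.0, 0.002, -1.0]]
ft_force: [4.1, 1.0, 0.6]
gripper_width: 0.146
grasp_force: 30.0
```

Request:
carry_out([
  {"translation": [0, -0.5, 0], "rot": [0, 0, 0], "jaw": 1},
  {"translation": [0, -1.2, 0], "rot": [0, 0, 0], "jaw": 1},
  {"translation": [0, -2, 0], "rot": [0, 0, 0], "jaw": 1},
  {"translation": [0, -2.8, 0], "rot": [0, 0, 0], "jaw": 1},
  {"translation": [0, -3.6, 0], "rot": [0, 0, 0], "jaw": 1},
  {"translation": [0, -4.4, 0], "rot": [0, 0, 0], "jaw": 1},
  {"translation": [0, -5.2, 0], "rot": [0, 0, 0], "jaw": 1},
  {"translation": [0, -6, 0], "rot": [0, 0, 0], "jaw": 1},
  {"translation": [0, -6.6, 0], "rot": [0, 0, 0], "jaw": 1},
  {"translation": [0, -7, 0], "rot": [0, 0, 0], "jaw": 1},
  {"translation": [0, -7.2, 0], "rot": [0, 0, 0], "jaw": 1},
  {"translation": [0, -7.2, 0], "rot": [0, 0, 0], "jaw": 1},
  {"translation": [0, -7.2, 0], "rot": [0, 0, 0], "jaw": 1},
  {"translation": [0, -7.2, 0], "rot": [0, 0, 0], "jaw": 1},
])

```text
clock: 11.3
ee_pos: [0.5677, -0.0842, 0.0605]
tcp_rot: [[-0.018, 1.0, 0.006], [1.0, 0.018, -0.001], [-0.001, 0.006, -1.0]]
ft_force: [8.2, 0.2, -3.2]
gripper_width: 0.149
grasp_force: 30.0
```

```bash
python3 - <<'E'
from h import *
np.set_printoptions(precision=4,suppress=True)
s=get_state(); print(s['clock'],s['ee_pos'],s['gripper_width'],s['grasp_force'])
snap('wrist','w3.png'); snap('top','top3.png'); snap('side','side3.png')
P=[[.5662,-.114,.036]]
out=[]
for f in ('w3','top3','side3'):
    q=topix(f,P)[0]; print(f,q); i=cv2.imread('pics/%s.png'%f)
    x,y=[int(np.clip(round(v),25,m)) for v,m in zip(q,(486,358))]
    out.append(cv2.resize(i[y-25:y+25,x-25:x+25],(260,260),interpolation=cv2.INTER_CUBIC)); print(x,y)
cv2.imwrite('pics/m3.png',np.vstack([np.hstack(out),cv2.resize(cv2.imread('pics/w3.png'),(780,340))[:]]))
E
```

```text
11.3 [ 0.5677 -0.0842  0.0605] 0.14867472713872637 30.00689148902893
w3 [258.445  271.1522]
258 271
top3 [328.2027 220.9363]
328 221
side3 [267.3442 167.5161]
267 168
```

View pics/m3.png

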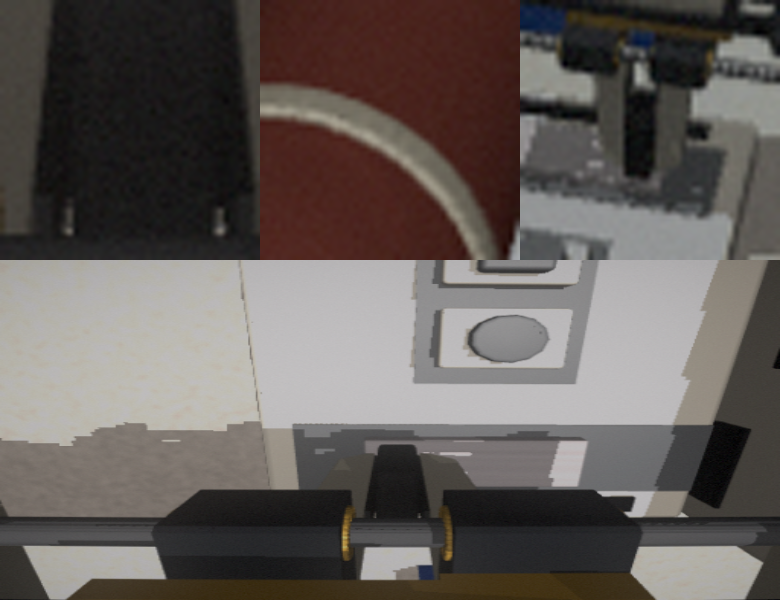

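The wrist view shows the slide pulled out and the tab still in the jaws. The pointers themselves are hidden. I'll get the tab's position from its top relative to the round key in an enlarged wrist crop.

```bash
python3 - <<'E'
from h import *
i=cv2.imread('pics/w3.png'); a=i[25:185,190:400]
a=cv2.convertScaleAbs(a,alpha=1.6); cv2.imwrite('pics/w3c.png',cv2.resize(a,None,fx=3.7,fy=3.7,interpolation=cv2.INTER_CUBIC)); print(np.load('pics/w3.npz')['xyz'])
E
```

```text
[ 0.56451171 -0.00286503  0.20799861]
```

View pics/w3c.png

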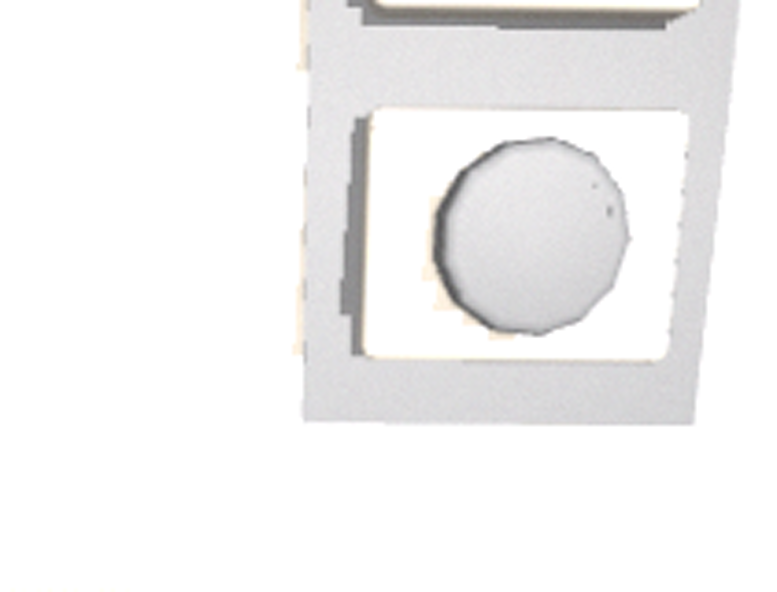

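The crop missed the tab, but it gives the round key top centre at full-image pixel (334.8,88.6). The next crop covers the tab and the track end.

```bash
python3 - <<'E'
from h import *
i=cv2.imread('pics/w3.png'); a=i[180:290,180:330]
cv2.imwrite('pics/w3d.png',cv2.resize(cv2.convertScaleAbs(a,alpha=1.3),None,fx=5,fy=5,interpolation=cv2.INTER_CUBIC))
E
```

```text
(no output)
```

View pics/w3d.png

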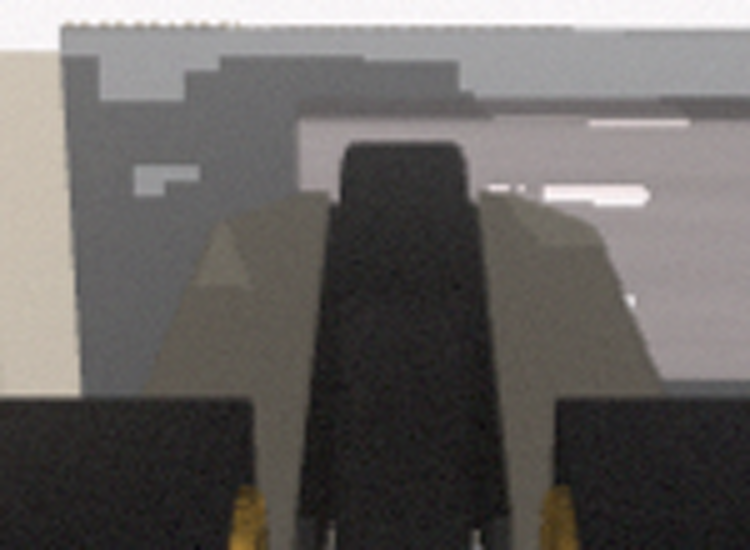

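In this crop the track panel's front corner is at (62,28) and the tongue's front corner is at (299,117). In w2 the same corners are at (281,101) in the 800-pixel picture and (474,38) in the crop.

```bash
python3 - <<'E'
from h import *
np.set_printoptions(precision=4,suppress=True)
p=np.load('pose.npy'); u=np.array([np.cos(p[2]),np.sin(p[2])])
cr=lambda a,s,o:(np.array(a,float)+.5)/s-.5+o
w2=toworld('w2',np.vstack([cr([[281,101]],1.5625,[0,0]),cr([[474,38],[545,336],[98,336]],6,[205,68])]),[.03,.039,.036,.036])
w3=toworld('w3',np.vstack([cr([[62,28],[299,117]],5,[180,180]),cr([[536,236]],3.7,[190,25])]),[.03,.039,.048])
a=w2[:,:2]@u; b=w3[:,:2]@u
print(w2,w3); print('home tongue-panel',a[1]-a[0],'now',b[1]-b[0],'disp',(a[1]-a[0])-(b[1]-b[0]),'abs disp',a[1]-b[1],'need',a[2]-a[3])
print('w3 key-panel',b[2]-b[0],'mark-panel',a[3]-a[0], 'mark rel key', a[3]-a[0]-(b[2]-b[0]),'tongue rel key',b[1]-b[2])
E
```

```text
[[ 0.5273 -0.06    0.03  ]
 [ 0.6253 -0.067   0.039 ]
 [ 0.6389 -0.1126  0.036 ]
 [ 0.5662 -0.114   0.036 ]] [[ 0.5261 -0.0601  0.03  ]
 [ 0.5546 -0.0675  0.039 ]
 [ 0.6017 -0.0036  0.048 ]]
home tongue-panel 0.09781339218615492 now 0.028407755080104846 disp 0.06940563710605008 abs disp 0.07065065103294166 need 0.07264796867106249
w3 key-panel 0.07668257072505524 mark-panel 0.037895727831278814 mark rel key -0.03878684289377643 tongue rel key -0.0482748156449504
```

Request:
carry_out([
  {"translation": [0, -0.1, 0], "rot": [0, 0, 0], "jaw": 1},
  {"translation": [0, -0.25, 0], "rot": [0, 0, 0], "jaw": 1},
  {"translation": [0, -0.25, 0], "rot": [0, 0, 0], "jaw": 1},
  {"translation": [0, -0.25, 0], "rot": [0, 0, 0], "jaw": 1},
  {"translation": [0, -0.25, 0], "rot": [0, 0, 0], "jaw": 1},
  {"translation": [0, -0.25, 0], "rot": [0, 0, 0], "jaw": 1},
])

```text
clock: 12.05
ee_pos: [0.5653, -0.0842, 0.0605]
tcp_rot: [[-0.018, 1.0, 0.006], [1.0, 0.018, -0.001], [-0.001, 0.006, -1.0]]
ft_force: [9.4, 0.1, -3.2]
gripper_width: 0.147
grasp_force: 30.0
```

```bash
python3 - <<'E'
from h import *
snap('wrist','w4.png'); i=cv2.imread('pics/w4.png'); a=i[180:290,180:330]
cv2.imwrite('pics/w4d.png',cv2.resize(cv2.convertScaleAbs(a,alpha=1.3),None,fx=5,fy=5,interpolation=cv2.INTER_CUBIC)); print(get_state()['ee_pos'])
E
```

```text
[ 0.56532118 -0.08421479  0.06051358]
```

View pics/w4d.png

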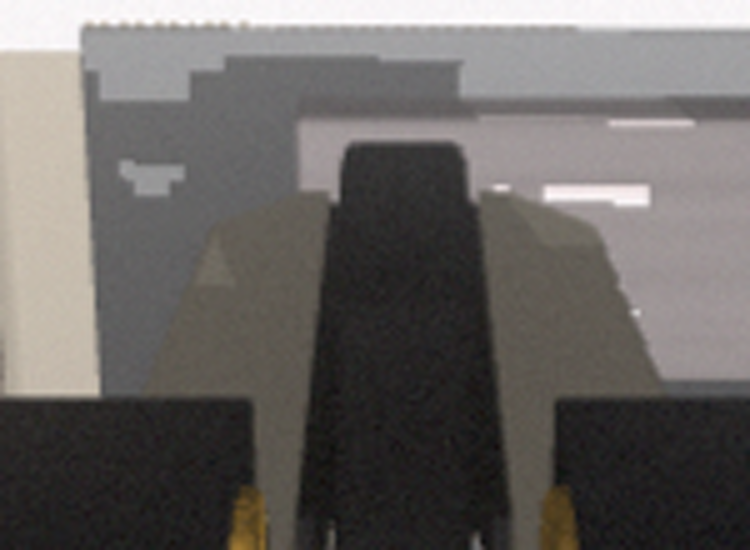

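The panel corner has shifted to (82,28) while the tongue corner stays at (299,117). That matches another 2.4 mm of pull, with the grip firm, for about 72.4 mm in total.

```bash
python3 -c "
from station import *
print(hand_in())"
```

```text
the job is handed in; nothing more can be done
None
```

I pressed the round, square and bar keys fully down in that order with the slide home, then pulled the slide about 72.4 mm to the mark and handed in still holding it; with both pointers hidden by the gripper, I judged the alignment (estimated within 1 mm) from visible edges.

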